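# Find the free flap of the sample chest and push it open

### The arm

A 6-joint arm with a two-finger parallel gripper is mounted at the origin on the work surface; the furniture and walls round the work are solid. World frame = base frame: x ahead of the robot, y to its left, z up, the work surface at z = 0. Lengths are in m, angles in degrees, forces in N, time in s.
With the tool pointing down it reaches from about 0.25 to 0.85 m from the base axis. Payload 12.5 kg.
Tool frame: the origin (TCP) lies between the finger pads; the fingertips stand 22 mm ahead of it and the grasp point (between the pads) lies 3 mm ahead of it; z points along the fingers, y is the direction in which the jaws open and shut (so a half turn about z gives the same grasp; the last joint's range is limited). The gripper opens to 93 mm and grips with 3 to 60 N. Pads are 15 mm wide; open, the fingers measure 128 mm over their backs; the gripper's body (75 mm by 188 mm) begins 65 mm behind the grasp point.
Start: joints at [-4.847, 20.094, 94.641, -0, 65.266, -4.847], TCP at [0.55, 0, 0.241] pointing down, gripper open.
Joint ranges: [-157.81, 157.81], [-45, 120.19], [0.68, 151.7], [-89.99, 269.99], [4.06, 180], [-164.3, 164.3]. Speed limits (degrees/s): [127.2, 127.2, 159.86, 180, 180, 180].

### API

Orientations are given as [roll, pitch, yaw] about the fixed x, y, z axes, in that order (R = Rz(yaw) Ry(pitch) Rx(roll)).
In Python, from cell import reach, servo_line, move_joints, gripper_open, close_gripper, hold, ik, snapshot, calibration, Unreachable, job_done, boxes_of, get_clock, get_q, get_dq, get_effort, get_tcp_pos, get_tool_rot, get_contact_force, get_ft_torque, get_opening gives the robot as it stands. Calls block until the motion is done:
- reach(position, orientation): joint-space move of the TCP to a pose.
- servo_line(position, feed=0.15, attitude=None, force_limit=None): straight line of the TCP; attitude=None keeps the orientation; feed is the mean speed in m/s. With force_limit (N) it stops when the force on the tool has changed by that much, and returns True; else False.
- move_joints(angles): joint-space move.
- gripper_open() and close_gripper(f_grip=None): open the fingers fully, or close them until they stop; f_grip is the grip in N (None keeps the last).
- hold(seconds).
- ik(position, orientation): joint angles nearest the present ones, or None.
- snapshot(name): name is "scene" or "top"; returns the picture (420x560x3 uint8, red, green, blue); there is no depth.
- calibration(name): a dict with "fov_y" (degrees; the focal length in pixels is half the picture's height over the tangent of half this angle, whatever the lens; pixels are square), "cx", "cy" (the principal point, pixels), "world_from_camera" (4x4, takes a point from camera to world coordinates). Camera axes: x right, y down, z forward; pixel columns grow to the right and rows downward; lengths in m; the calibration is good to about 2 mm. A picture is of the moment at which its call begins. calibration takes no time and is no camera call.
A pose or a line that the arm cannot do raises Unreachable and nothing moves.
- job_done(): hands the job in, once; it reports no verdict.
Trained networks look in the newest picture that a camera, given by its name, has taken for a name from the list of things; names that differ only in an ending like _2 or _b are one class to them, and where a whole thing is asked for, a point or a joint stands for the part that bears it (a point fixed in the world has none). Each returns a list of dicts, best first, with "p" (0 to 1); they miss things now and then, are a little off and sometimes report something else, mostly with a low value. They report only what shows in the picture. A call takes as long as a camera call.
- boxes_of(camera, query): "bbox" ([left, top, right, bottom] in pixels, round what is visible of it).
Readings, each from a call of its own:
- get_clock(): time.
- get_q(): joint angles.
- get_dq(): joint speeds.
- get_effort(): joint torques, N m.
- get_tcp_pos(): TCP position.
- get_tool_rot(): TCP orientation.
- get_contact_force(): force on the tool from outside, world axes, zero at the start.
- get_ft_torque(): the same for the moment, N m.
- get_opening(): finger opening in m.
Only numpy, scipy, OpenCV 4.12 (cv2) and the standard library are available. Lean on these libraries where they do the work, as an engineer would, in place of code of your own. Each camera call takes 0.05 s, during which the arm holds its last target.

### The job

The white sample chest has four identical metal flaps in its top; three are blocked from below and one is free. Press with the fingertips on the ribbed back ends, one flap after another, to find the one that rocks, then push its raised front edge over to the back until the flap stands upright and leave it standing open. Only touch, press and push: do not take a flap between the fingers, do not lean hard on the chest, and leave the things around it alone.

Things in the scene. Friction and masses are not known exactly. Their poses are not given: they have to be found in the camera images.
- chest: low white fixed chest, 131 x 302 x 62 mm high; origin on the worktop under its middle, x to the back (away from the robot), y to the left along the row, z up; yaw within 9 degrees. In its top four identical flush metal flaps a, b, c, d at y = +105, +35, -35, -105 mm, each 100 (x) x 60 (y) x 5 mm in an opening 106 x 64 mm over a compartment 58 mm deep. Any one is free; three are blocked
- flap_a (a joint): flap a's pivot, along y, 5 mm behind the chest's middle, 59.5 mm up, 45 mm from the flap's back edge: 0 = shut, grows as the ribbed back part sinks and the front edge rises; 1.57 upright, stop at 1.75. Stays where it is left. The free flap turns under about 2 N pressed on its ribs; a blocked one gives under 2 mm and stays below 0.06
- flap_a_press (a point): point to press on flap a: on top of the middle one of its three ribs, 30 mm behind the pivot, 1.5 mm over the flap's flat top; same axes as the chest while shut, turns with the flap
- flap_a_lip (a point): middle of the front edge of flap a (mid-thickness, 55 mm in front of the pivot, the edge that rises); its x axis runs along the flap towards the pivot, y along the edge, z out of the flap's top. Once the edge is up, push it back and upward along its arc round the pivot: a level push alone may jam by friction while the flap stands below 45 degrees
- flap_b (a joint): flap b's pivot, along y, 5 mm behind the chest's middle, 59.5 mm up, 45 mm from the flap's back edge: 0 = shut, grows as the ribbed back part sinks and the front edge rises; 1.57 upright, stop at 1.75. Stays where it is left. The free flap turns under about 2 N pressed on its ribs; a blocked one gives under 2 mm and stays below 0.06
- flap_b_press (a point): point to press on flap b: on top of the middle one of its three ribs, 30 mm behind the pivot, 1.5 mm over the flap's flat top; same axes as the chest while shut, turns with the flap
- flap_b_lip (a point): middle of the front edge of flap b (mid-thickness, 55 mm in front of the pivot, the edge that rises); its x axis runs along the flap towards the pivot, y along the edge, z out of the flap's top. Once the edge is up, push it back and upward along its arc round the pivot: a level push alone may jam by friction while the flap stands below 45 degrees
- flap_c (a joint): flap c's pivot, along y, 5 mm behind the chest's middle, 59.5 mm up, 45 mm from the flap's back edge: 0 = shut, grows as the ribbed back part sinks and the front edge rises; 1.57 upright, stop at 1.75. Stays where it is left. The free flap turns under about 2 N pressed on its ribs; a blocked one gives under 2 mm and stays below 0.06
- flap_c_press (a point): point to press on flap c: on top of the middle one of its three ribs, 30 mm behind the pivot, 1.5 mm over the flap's flat top; same axes as the chest while shut, turns with the flap
- flap_c_lip (a point): middle of the front edge of flap c (mid-thickness, 55 mm in front of the pivot, the edge that rises); its x axis runs along the flap towards the pivot, y along the edge, z out of the flap's top. Once the edge is up, push it back and upward along its arc round the pivot: a level push alone may jam by friction while the flap stands below 45 degrees
- flap_d (a joint): flap d's pivot, along y, 5 mm behind the chest's middle, 59.5 mm up, 45 mm from the flap's back edge: 0 = shut, grows as the ribbed back part sinks and the front edge rises; 1.57 upright, stop at 1.75. Stays where it is left. The free flap turns under about 2 N pressed on its ribs; a blocked one gives under 2 mm and stays below 0.06
- flap_d_press (a point): point to press on flap d: on top of the middle one of its three ribs, 30 mm behind the pivot, 1.5 mm over the flap's flat top; same axes as the chest while shut, turns with the flap
- flap_d_lip (a point): middle of the front edge of flap d (mid-thickness, 55 mm in front of the pivot, the edge that rises); its x axis runs along the flap towards the pivot, y along the edge, z out of the flap's top. Once the edge is up, push it back and upward along its arc round the pivot: a level push alone may jam by friction while the flap stands below 45 degrees
- timer: white timer, 58 x 66 x 18 mm, lying left of the chest; bystander, origin at the centre of its underside
- marker_black: white marker pen with black cap, 135 mm long, lying right of the chest; bystander, origin at the centre of its underside
- cap_dish: round steel dish, 69 mm across, 20 mm high, right of the chest; bystander, origin at the centre of its underside
- red_pack: soft-cornered pink-red pack, 58 x 82 x 49 mm high, left of the chest; bystander, origin at the centre of its underside
- reagent_a: brown bottle, 60 mm across, 135 mm high, back right of the worktop; bystander, origin at the centre of its underside
- reagent_d: white bottle, 68 mm across, 155 mm high, back right of the worktop; bystander, origin at the centre of its underside

How it is judged:
By the outcome, as a careful person would: the job done as asked, in the order asked, and still so for the second after the job is handed in, with the robot touching nothing.
It also fails if it takes over 42 s, if anything falls off the work surface, if the arm or the gripper's body presses on something with over 40 N, if the wrist force passes 120 N, or if a joint passes its speed limit or range.

## Working session

There is one attempt and no reset: what is moved stays moved. The work goes in short steps, each a Python script; the robot and the scene stay as the last script left them, time stands still between calls to the robot, and variables do not carry over. Pictures are saved under pics/ and viewed, and the job is handed in when it is done.

```bash
mkdir -p pics
python3 - <<'E'
from cell import *
import cv2,numpy as np
for n in("scene","top"):
    im=snapshot(n); cv2.imwrite(f"pics/{n}0.png",im[:,:,::-1]); c=calibration(n); print(n,c["fov_y"],c["cx"],c["cy"],np.round(c["world_from_camera"],4).tolist())
    for q in("chest","flap_a","red_pack","reagent_a","cap_dish"): print(q,[(np.round(b["bbox"]).tolist(),round(b["p"],2)) for b in boxes_of(n,q)])
print(get_clock(),get_opening())
E
```

```text
scene 47.64994253403854 279.36438796921055 213.73077257737557 [[0.4474, -0.4472, 0.7745, -0.5207], [-0.8941, -0.2441, 0.3755, -0.5955], [0.0212, -0.8605, -0.5091, 0.6971], [0.0, 0.0, 0.0, 1.0]]
chest [([224.0, 188.0, 347.0, 256.0], 0.62), ([219.0, 185.0, 239.0, 202.0], 0.37)]
flap_a [([234.0, 189.0, 269.0, 207.0], 0.83), ([279.0, 202.0, 316.0, 225.0], 0.82), ([302.0, 212.0, 336.0, 233.0], 0.78), ([255.0, 195.0, 294.0, 216.0], 0.62)]
red_pack [([217.0, 188.0, 242.0, 206.0], 0.78)]
reagent_a [([396.0, 227.0, 427.0, 291.0], 0.89), ([282.0, 205.0, 316.0, 229.0], 0.61), ([415.0, 203.0, 449.0, 268.0], 0.55)]
cap_dish [([350.0, 233.0, 374.0, 254.0], 0.86)]
top 55.13951542172619 277.35419483222995 209.99273586597607 [[-0.0046, -0.998, 0.0638, 0.3656], [-1.0, 0.0048, 0.0043, -0.1081], [-0.0046, -0.0638, -0.998, 1.3608], [0.0, 0.0, 0.0, 1.0]]
chest [([248.0, 179.0, 332.0, 224.0], 0.64)]
flap_a [([265.0, 182.0, 282.0, 216.0], 0.93), ([253.0, 184.0, 265.0, 213.0], 0.78), ([286.0, 183.0, 307.0, 214.0], 0.74), ([306.0, 186.0, 329.0, 216.0], 0.69), ([246.0, 178.0, 333.0, 223.0], 0.63)]
red_pack []
reagent_a [([380.0, 212.0, 409.0, 229.0], 0.76), ([383.0, 173.0, 420.0, 201.0], 0.7), ([264.0, 182.0, 284.0, 216.0], 0.55)]
cap_dish [([338.0, 190.0, 356.0, 206.0], 0.78)]
0.6 0.09318598302186427
```

View images.

Run:
```python
import cv2
for n,(x,y,w,h) in dict(scene=(200,160,200,130),top=(220,150,200,110)).items():
    im=cv2.imread(f"pics/{n}0.png"); cv2.imwrite(f"pics/{n}0c.png",cv2.resize(im[y:y+h,x:x+w],None,fx=4,fy=4,interpolation=cv2.INTER_CUBIC))
```

```text
(no output)
```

View pics/scene0.png

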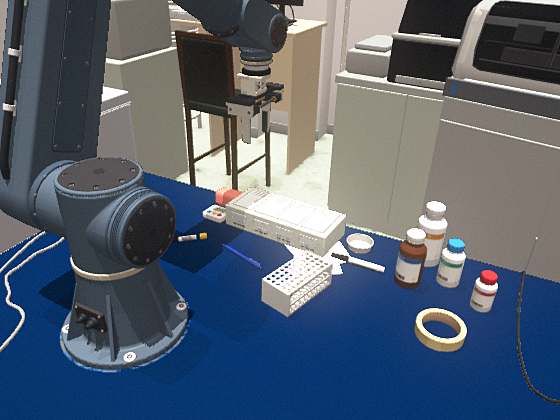

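View pics/top0.png

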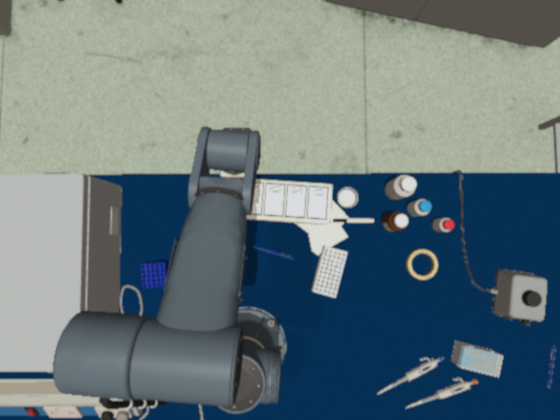

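```bash
sleep 1
```

```text
(no output)
```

View pics/top0c.png

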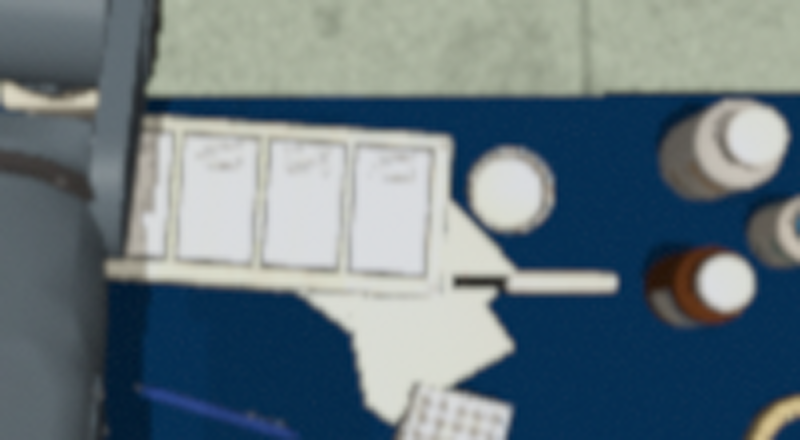

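View pics/scene0c.png

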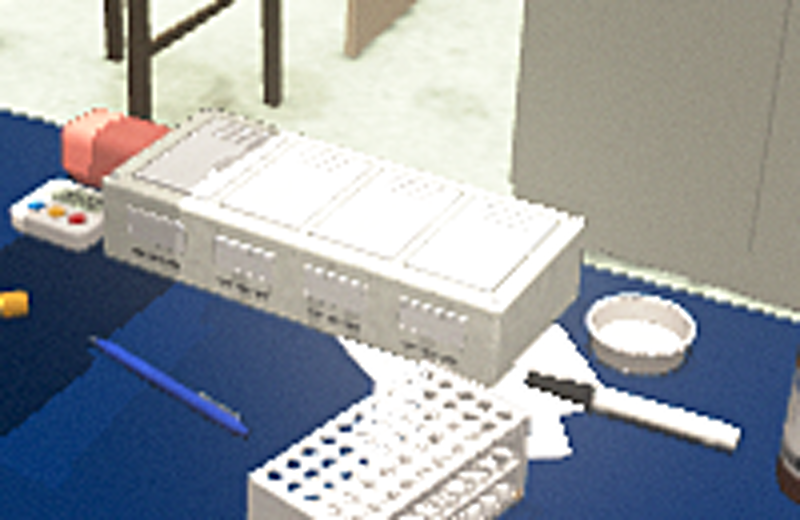

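```bash
cat > fit.py <<'E'
from cell import *
import numpy as np
from scipy.optimize import least_squares
def proj(n,P):
    c=calibration(n); T=np.linalg.inv(c["world_from_camera"]); f=210/np.tan(np.radians(c["fov_y"]/2))
    p=P@T[:3,:3].T+T[:3,3]; return p[:,:2]/p[:,2:]*f+[c["cx"],c["cy"]]
def W(v,L):
    c,s=np.cos(v[2]),np.sin(v[2]); L=np.asarray(L,float)
    return np.c_[v[0]+c*L[:,0]-s*L[:,1],v[1]+s*L[:,0]+c*L[:,1],L[:,2]]
E
python3 - <<'E'
from fit import *
z=.062
tl=[];tp=[]
for y,p in ((-.105,[(358,143),(435,150),(427,276),(350,268)]),(-.035,[(271,137),(348,143),(339,270),(262,265)]),(.035,[(183,131),(259,136),(252,263),(176,259)])):
    tl+=[(.053,y+.032,z),(.053,y-.032,z),(-.053,y-.032,z),(-.053,y+.032,z)]; tp+=p
tl+=[(.0655,-.151,z)]; tp+=[(453,136)]
sl=[(.0655,.151,z),(-.0655,.151,z),(-.0655,-.151,z),(.0655,-.151,z),(-.0655,-.151,0)]; sp=[(212,110),(104,180),(500,314),(583,220),(492,383)]
tp=(np.array(tp)+.5)/4-.5+[220,150]; sp=(np.array(sp)+.5)/4-.5+[200,160]
def r(v,a=1,b=1): return np.r_[a*(proj("top",W(v,tl))-tp).ravel(),b*(proj("scene",W(v,sl))-sp).ravel()]
for a,b in((1,1),(1,0),(0,1)):
    s=least_squares(lambda v:r(v,a,b),[.5,0,0],x_scale=[.01,.01,.01]); print(s.x,np.degrees(s.x[2]),np.sqrt(np.mean(s.fun**2)))
    if a==b: print(np.round(s.fun.reshape(-1,2),1).tolist()); np.save("chest.npy",s.x)
v=np.load("chest.npy")
for k,y in zip("abcd",(.105,.035,-.035,-.105)): print(k,W(v,[(.035,y,z),(-.05,y,z)]).round(3).tolist())
print(get_clock())
E
```

```text
[ 0.48080845 -0.12753326 -0.07748463] -4.439542108818442 0.9144819719072885
[[-0.5, 0.1], [-0.1, -0.3], [-0.2, 0.8], [-0.7, 1.3], [-0.3, 0.0], [0.1, -0.1], [0.2, 0.7], [-0.4, 0.5], [0.2, -0.0], [0.9, 0.1], [0.3, 0.9], [-0.5, 0.5], [-0.0, -0.3], [-0.5, -2.7], [-0.4, -1.8], [0.5, -2.1], [1.8, -1.5], [0.8, 1.3]]
[ 0.48184132 -0.12778247 -0.07633971] -4.3739433346250465 0.3774359655061278
[ 0.47546516 -0.12867903 -0.07974437] -4.5690155586478625 0.6770569126636462
a [[0.524, -0.026, 0.062], [0.439, -0.019, 0.062]]
b [[0.518, -0.095, 0.062], [0.434, -0.089, 0.062]]
c [[0.513, -0.165, 0.062], [0.428, -0.159, 0.062]]
d [[0.508, -0.235, 0.062], [0.423, -0.228, 0.062]]
0.6
```

```bash
cat >> fit.py <<'E'
v=np.load("chest.npy"); YD=np.degrees(v[2]); Y=dict(a=.105,b=.035,c=-.035,d=-.105)
def tip(x,y,z): # chest coords of tip centre -> TCP world
    p=W(v,[(x,y,z)])[0]; p[2]+=.022; return p.tolist()
E
python3 - <<'E'
from fit import *
r0=get_tool_rot(); print(r0)
close_gripper(5)
o=[r0[0],r0[1],r0[2]+YD]
reach(tip(.035,Y['a'],.080),o)
print(get_clock(),get_tool_rot(),get_opening(),get_contact_force())
h=servo_line(tip(.035,Y['a'],.055),feed=.02,force_limit=4)
print(h,get_clock(),np.array(get_tcp_pos())-[0,0,.022],get_contact_force())
if h: servo_line(tip(.035,Y['a'],.085),feed=.1)
E
```

```text
[-1.79997624e+02 -2.14389956e-04  8.99986912e+01]
2.675 [1.79917821e+02 6.53201887e-04 8.55763352e+01] 0.0006264562233055974 [-0.40182201 -0.26869622  0.60270143]
True 3.5083 [ 0.52384922 -0.02554771  0.06324479] [-2.41764821  0.77337778  6.62235023]
```

Run:
```python
from fit import *
o=[180,0,YD]
for k in "abcd":
    reach(tip(.035,Y[k],.080),o)
    f0=np.array(get_contact_force())
    h=servo_line(tip(.035,Y[k],.056),feed=.02,force_limit=4)
    print(k,h,get_clock(),np.round(np.array(get_tcp_pos())-[0,0,.022],4),np.array(get_contact_force())-f0,get_q()[5])
    if not h: break
    servo_line(tip(.035,Y[k],.080),feed=.1)
for n in("scene","top"):cv=__import__("cv2"); cv.imwrite(f"pics/{n}1.png",cv.resize(snapshot(n)[120:300,180:420,::-1],None,fx=3,fy=3))
```

```text
a True 6.1 [ 0.5238 -0.0256  0.0633] [-1.97377845 -0.05313404  5.79219313] 86.56098696858672
b False 8.1583 [ 0.5184 -0.0954  0.056 ] [-0.4785521   0.371389    0.47402628] 78.95717505002636
```

View pics/scene1.png

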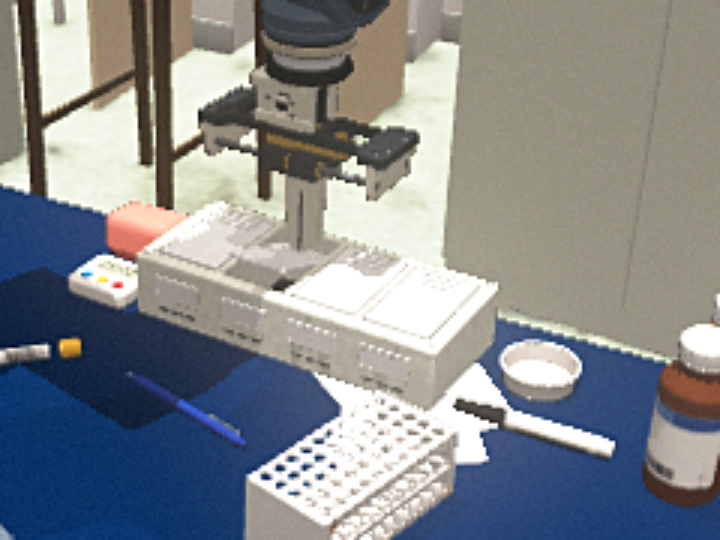

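View pics/top1.png

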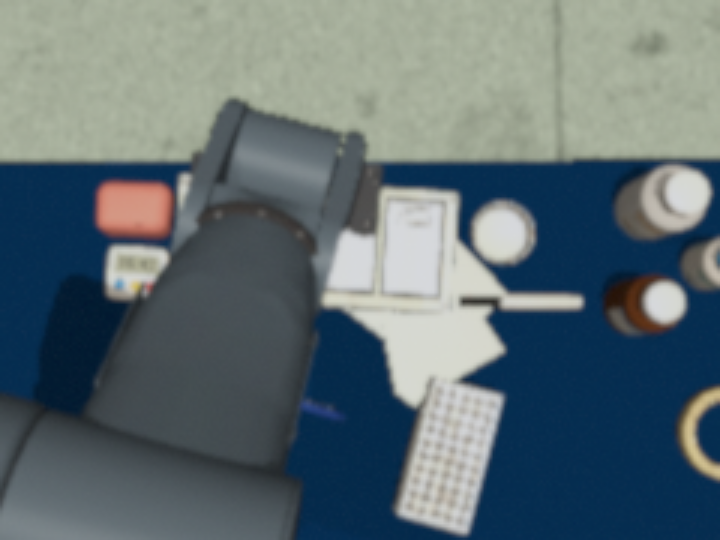

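Run:
```python
from fit import *
y=Y['b']
h=servo_line(tip(.035,y,.037),feed=.04,force_limit=8)
print(h,get_clock(),get_tcp_pos(),get_contact_force())
servo_line(tip(.035,y,.16),feed=.15)
servo_line(tip(-.09,y,.16),feed=.2)
import cv2
for n in("scene","top"): cv2.imwrite(f"pics/{n}2.png",cv2.resize(snapshot(n)[160:260,210:370,::-1],None,fx=5,fy=5,interpolation=cv2.INTER_CUBIC))
print(get_clock(),get_contact_force())
```

```text
False 8.8833 [ 0.51834563 -0.09534399  0.0587954 ] [ 0.29709069 -0.17390968  0.19043243]
10.725 [-0.29157096 -0.61674391 -0.49574508]
```

View pics/scene2.png

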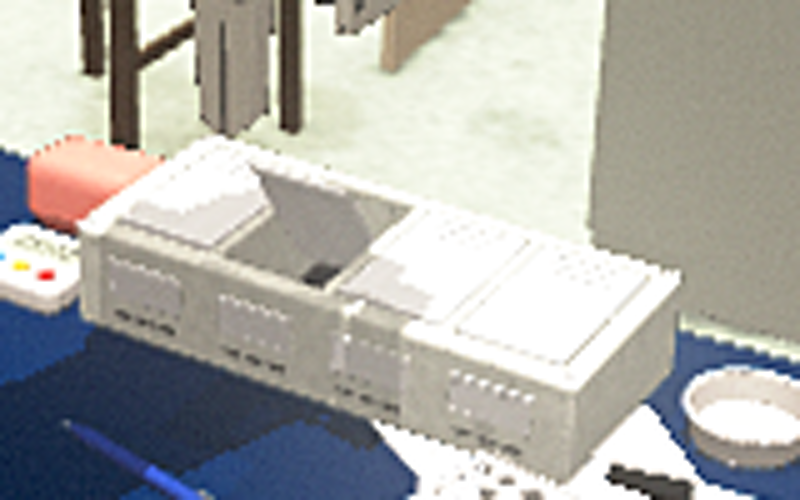

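View pics/top2.png

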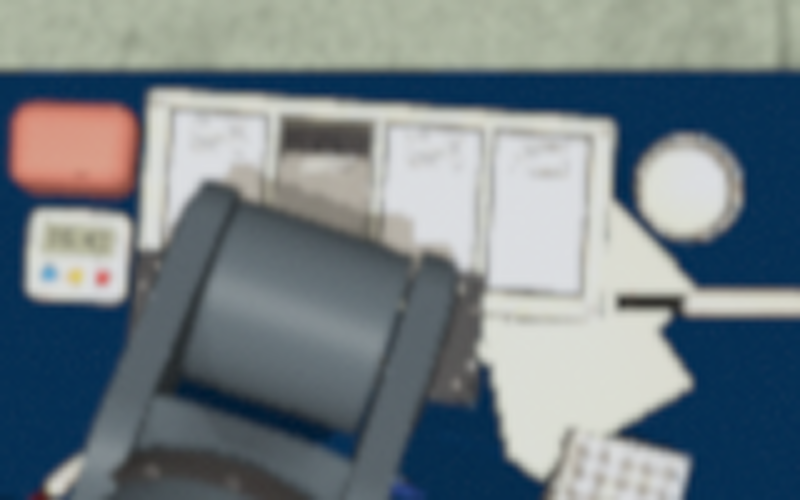

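```bash
python3 - <<'E'
from fit import *
y=Y['b']
for th in (35,45,55,65):
    t=np.radians(th); P=W(v,[(.005-.055*np.cos(t),y+s*.03,.0595+.055*np.sin(t)) for s in(1,-1)])
    P2=W(v,[(.005+.045*np.cos(t),y+s*.03,.0595-.045*np.sin(t)) for s in(1,-1)])
    print(th,((proj("scene",P)-[210,160]+.5)*5).round().tolist(),((proj("top",P2)-[210,160]+.5)*5).round().tolist())
E
python3 -c "
import cv2;im=cv2.imread('pics/scene2.png');cv2.imwrite('pics/scene2z.png',cv2.resize(im[120:320,180:440],None,fx=3,fy=3))"
```

```text
35 [[237.0, 193.0], [334.0, 223.0]] [[284.0, 137.0], [374.0, 143.0]]
45 [[243.0, 176.0], [340.0, 206.0]] [[284.0, 145.0], [373.0, 152.0]]
55 [[251.0, 160.0], [348.0, 190.0]] [[283.0, 155.0], [373.0, 162.0]]
65 [[259.0, 146.0], [356.0, 175.0]] [[283.0, 166.0], [372.0, 172.0]]
```

View pics/scene2z.png

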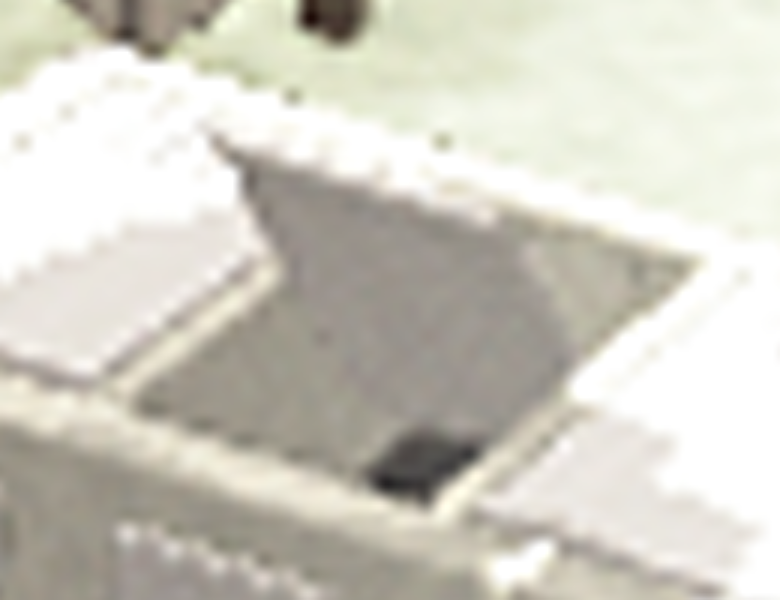

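```bash
cat > push.py <<'E'
from fit import *
import cv2
y=Y['b']
def pt(th):
    t=np.radians(th); return tip(.005-.055*np.cos(t)-.0025*np.sin(t)-.0075,y,.0595+.055*np.sin(t)-.0025*np.cos(t)-.012)
def look(k):
    for n in("scene","top"): cv2.imwrite(f"pics/{n}{k}.png",cv2.resize(snapshot(n)[160:260,210:370,::-1],None,fx=5,fy=5,interpolation=cv2.INTER_CUBIC))
E
python3 - <<'E'
from push import *
p=pt(48); s=tip(-.065,y,p[2]-.022)
servo_line(s,feed=.15)
f0=np.array(get_contact_force())
h=servo_line(p,feed=.05,force_limit=6); print(h,np.array(get_contact_force())-f0)
for th in range(54,94,6):
    h=servo_line(pt(th),feed=.04,force_limit=8); print(th,h,(np.array(get_contact_force())-f0).round(2))
    if h: break
look(3); print(get_clock())
E
```

```text
False [-0.36329591  1.04915469 -0.41073702]
54 False [ 0.11  0.04 -1.42]
60 False [-0.31  0.99 -0.34]
66 False [ 0.26 -0.32 -0.43]
72 False [-0.65  0.89 -0.1 ]
78 False [ 0.91 -0.01 -0.51]
84 False [-0.18  0.1  -0.56]
90 False [-0.18  0.28  0.64]
14.1583
```

View pics/scene3.png

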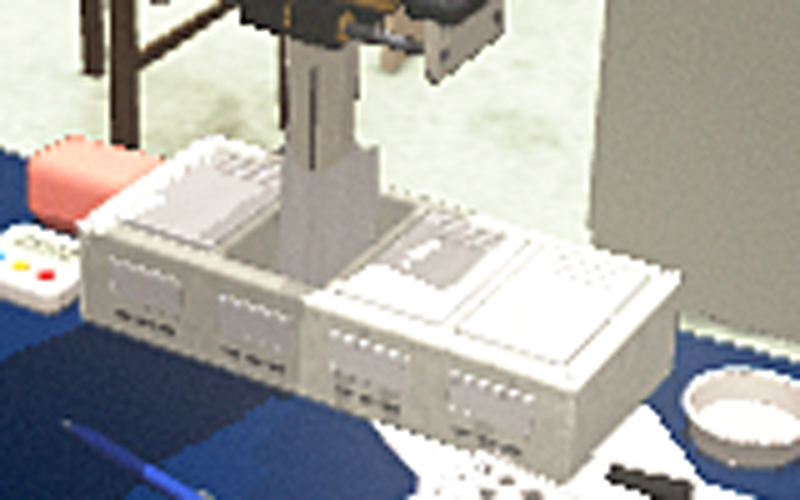

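The scene view shows flap b roughly upright behind the fingers (around pixel 330,215). I'll push a few degrees further, then back off and measure.

Run:
```python
from push import *
f0=np.array(get_contact_force())
print(servo_line(pt(94),feed=.03,force_limit=5),(np.array(get_contact_force())-f0).round(2))
q=tip(-.07,y,pt(94)[2]-.022); servo_line(q,feed=.1)
servo_line(tip(-.13,y,.2),feed=.2)
look(4)
for th in (80,86,92,98):
    t=np.radians(th); P=W(v,[(.005-.055*np.cos(t),y+s*.03,.0595+.055*np.sin(t)) for s in(1,-1)])
    print(th,((proj("scene",P)-[210,160]+.5)*5).round().tolist(),((proj("top",P)-[210,160]+.5)*5).round().tolist())
print(get_clock(),[ (b["bbox"],b["p"]) for b in boxes_of("scene","flap_b")])
```

```text
False [-0.26 -0.39  0.27]
80 [[273.0, 129.0], [370.0, 158.0]] [[274.0, 195.0], [370.0, 202.0]]
86 [[279.0, 124.0], [375.0, 152.0]] [[275.0, 186.0], [371.0, 193.0]]
92 [[285.0, 119.0], [381.0, 148.0]] [[275.0, 177.0], [372.0, 184.0]]
98 [[290.0, 116.0], [386.0, 144.0]] [[276.0, 168.0], [372.0, 175.0]]
16.1 [([275.4, 203.2, 315.9, 224.9], 0.89), ([263.1, 180.9, 286.8, 215.4], 0.77), ([234.6, 188.7, 264.9, 207.4], 0.62), ([301.5, 210.5, 336.9, 233.0], 0.6), ([347.8, 230.8, 373.8, 255.6], 0.56)]
```

View pics/scene4.png

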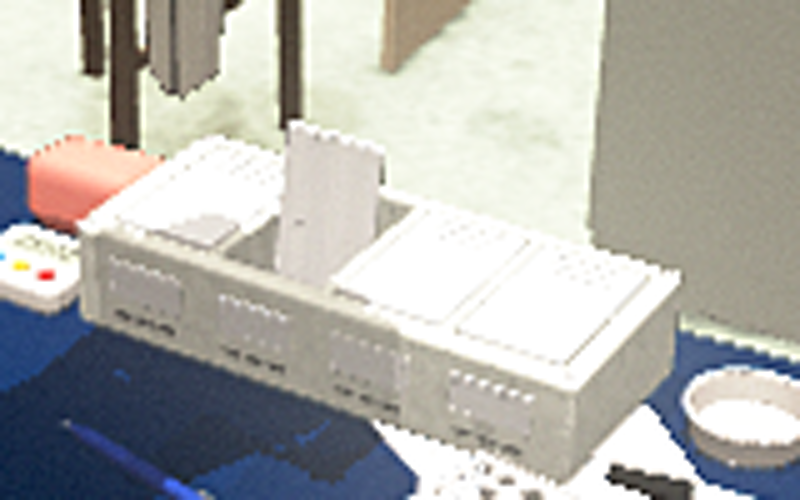

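View pics/top4.png

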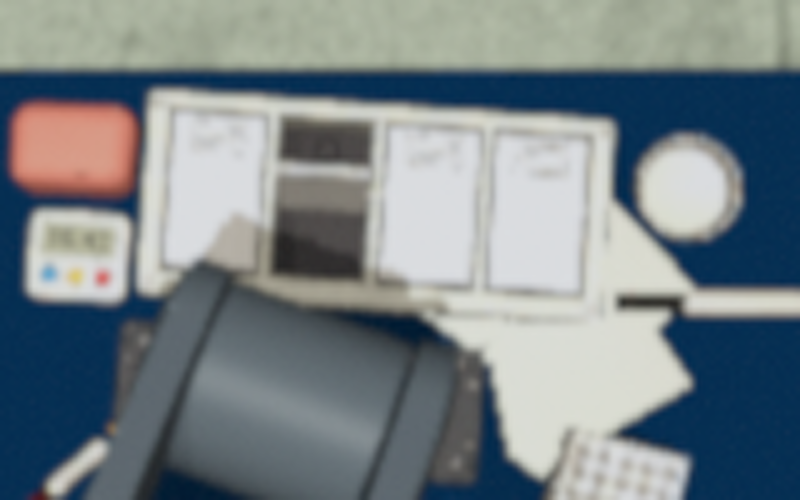

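```bash
python3 -c "
from cell import *
print(get_contact_force(),get_clock()); job_done()"
```

```text
[ 0.6896954   0.5308787  -0.52441526] 16.15
the job is handed in; nothing more can be done
```

Flap b was the free one. It now stands upright and open, and I handed the job in at about 16 s of the 42 s allowed.

- **Finding it:** I pressed flap a first and it held, stopping the fingertips at rib height (63 mm) with about 6 N. Flap b sank under the fingertips with less than 1 N. I stopped there, so c and d were never pressed.
- **Opening it:** I pressed b's ribs down until it stood at roughly 54°. Then I pushed its front edge back along its arc from the front, with the closed fingertips and about 1.5 N at most.
- **Extra press on a:** My first press on a was with the jaws turned the wrong way and peaked at about 6.6 N. I repeated it with the jaws turned correctly and got the same result.
- **Last checks:** After backing off, the scene camera puts flap b at about 94° and the top camera at about 96°, both past upright and short of the stop at 100°. The arm is clear, with contact force at the noise level. In the pictures, the things around the chest have not moved.
- **Disagreement:** The two cameras differed by about 6 mm on the chest's x position. I used a joint fit of both, so the angles are good to about 3°.

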